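Tip two standing glaze test tiles onto their backs

TASK

Three glaze test tiles stand on end on the wooden ware board. With a fingertip, gently push over the teal and the brown one so that each lies flat on the board with its glazed face up; do not grip or lift them. Leave the white tile standing as it is, and do not disturb the other things on the table.

Things in the scene. Friction and masses are not known exactly. Their poses are not given: they have to be found in the camera images.
- ware_board: fixed wooden ware board, 190 mm (its x, away from the robot) by 420 mm (its y), on two battens; its flat top is 30 mm above the table. Origin: under its centre at table height; z up. The three tiles stand on it in a row along its y, about 135 mm apart, in any order, glazed fronts toward the robot but each turned up to 70 degrees aside.
- teal_tile: (mm) loose beige clay tile with teal glaze on its front, 40 wide, 62 tall, 9 thick, 60 g, standing on its short end. Origin: centre of the unglazed back (31 above the board standing, 0 lying on it). z: out of the glazed front, level when standing; y: along the length, up when standing. Tips past 9 degrees with under 1 N at the top, falling away from the push.
- brown_tile: (mm) loose beige clay tile with red-brown glaze on its front, 40 wide, 62 tall, 9 thick, 60 g, standing on its short end. Origin: centre of the unglazed back (31 above the board standing, 0 lying on it). z: out of the glazed front, level when standing; y: along the length, up when standing. Tips past 9 degrees with under 1 N at the top, falling away from the push.
- white_tile: (mm) loose beige clay tile with greyish white glaze on its front, 40 wide, 62 tall, 9 thick, 60 g, standing on its short end. Origin: centre of the unglazed back (31 above the board standing, 0 lying on it). z: out of the glazed front, level when standing; y: along the length, up when standing. Tips past 9 degrees with under 1 N at the top, falling away from the push.
- teal_jar: bystander: white glaze jar with teal lid, 52 mm across, 68 mm tall, loose, left of the board; origin under its centre
- red_jar: bystander: white glaze jar with red lid, 52 mm across, 68 mm tall, loose, left of the board; origin under its centre
- tape_roll: bystander: roll of masking tape lying flat, 102 mm across, 24 mm high, loose, right of the board; origin under its centre
- stamp: bystander: white plaster stamp, a 27 x 48 x 26 mm short cylinder lying on a flat, loose, in front of the board; origin under its centre
- rib: bystander: oval wooden throwing rib, 64 x 110 x 8 mm, lying flat, loose, in front of the board; origin under its centre
Mind the look-alikes: they are no part of the job. Leave any purple look-alike of the brown_tile alone.

How it is judged:
By the outcome, as a careful person would: the job done as asked, in the order asked, and still so for the second after the job is handed in, with the robot touching nothing.
It also fails if it takes over 38 s, if anything falls off the work surface, if the arm or the gripper's body presses on something with over 40 N, if the wrist force passes 120 N, or if a joint passes its speed limit or range.

ROBOT

A 7-joint arm with a two-finger parallel gripper is mounted at the origin on a cart in front of the work surface, level with it; the furniture and walls round the work are solid. World frame = base frame: x ahead of the robot, y to its left, z up, the work surface at z = 0. Lengths are in m, angles in rad, forces in N, time in s.
With the tool pointing down it reaches from about 0.425 to 0.875 m from the base axis. Payload 9.9 kg.
Tool frame: the origin (TCP) lies at the centre of the arm's flange, where the gripper is bolted on; the fingertips stand 173 mm ahead of it and the grasp point (between the pads) lies 155 mm ahead of it; z points along the fingers, y is the line along which they close (so a half turn about z gives the same grasp; the last joint's range is limited). The gripper opens to 85 mm and grips with 20 to 120 N. Pads are 22 mm wide; open, the fingers measure 114 mm over their backs; the gripper's body (76 mm by 85 mm) begins 54 mm behind the grasp point. The pads swing forward as they close: fully open they stand 13 mm farther back than shut.
Start: joints at [1.207, 0.576, 0.025, 1.437, -0.015, 1.129, -0.057], TCP at [0.186, -0.649, 0.405] pointing down, gripper open.
Joint ranges: [-2.76, 2.76], [-0.34, 2.15], [-1.52, 1.57], [0.19, 2.46], [-1.09, 4.23], [0.17, 1.99], [-2.82, 2.82]. Speed limits (rad/s): [2.22, 2.22, 3.01, 3.01, 3.14, 3.14, 3.14].

INTERFACE

Orientations are given as a rotation vector (axis times angle).
In Python, from workcell import r gives the robot as it stands.
- The arm moves only by the tool play_rows, never from a script. Its arguments are lists of equal length, an entry for each row: "claw": the finger opening in cm, from 0 to 8.54; "xyz": the shift along the tool's x, y, z in cm, a list of three; "yaw": the turn about the tool's z in degrees. A call has 1 to 10 rows; each row shifts and turns the commanded pose from where the row before left it, along the tool's axes as they then stand; what a row does not reach is not made up. A row lasts 1/8 s, in which the tool goes at most 62.5 mm and 10.7 degrees, less where a joint would pass 70% of its speed; a pose out of reach is approached as far as the arm can. A call with a gripper value outside its range is refused whole. The fingers move at their own pace and stop on an object; "squeeze" is the grip in N (left out, the last holds). Time passes only in rows, so rows that do not move let the fingers close. It gives the time, the measured TCP pose, the force, the opening and the grip force at its end, in the units of the state.
- r.read_state(): the state, without advancing time (a new reading comes with each control period).
- r.grab_frame(name): name is "scene" or "side" or "wrist"; returns the picture (384x512x3 uint8, red, green, blue); there is no depth.
- r.camera_params(name): a dict with "K" (3x3 intrinsics, pixels), "R" (3x3) and "t" (3): a world point X has camera coordinates R X + t. Camera axes: x right, y down, z forward; pixel columns grow to the right and rows downward; lengths in m; the calibration is good to about 2 mm. A picture is of the moment at which its call begins: read the wrist's pose just before it. camera_params takes no time and is no camera call; for the wrist camera it gives the pose at the moment of the call.
- r.hand_in(): hands the job in; it is judged then, once.
The state is a dict: "time_s": time; "joint_positions": joint angles; "joint_vel": joint speeds; "joint_efforts": joint torques, N m; "tool_pos": TCP position; "orientation": TCP orientation; "force": force on the tool from outside, world axes, zero at the start; "ft_torque": the same for the moment, N m; "grip_width": finger opening in m; "grasp_force": force on a finger pad.
Only numpy, scipy, OpenCV 4.12 (cv2) and the standard library are available. Lean on these libraries where they do the work, as an engineer would, in place of code of your own. Each camera call takes 0.05 s, during which the arm holds its last target. There are 200 camera calls.

## Working session

There is one attempt and no reset: what is moved stays moved. The work goes in short steps, Python scripts to look and compute and a tool call to move; the robot and the scene stay as the last step left them, time stands still between calls to the robot, and variables do not carry over. Pictures are saved under pics/ and viewed, at most 10 in all, crops included, and the job is handed in when it is done.

Besides the shell and the picture viewer there is one more tool, called after "Call:" as name([rows], argument=value, ...), one row to a line, values as JSON. play_rows: Moves the arm, as the interface text tells. Its arguments: {"type":"object","properties":{"claw":{"type":"array"},"xyz":{"type":"array"},"yaw":{"type":"array"},"squeeze":{"type":"number"}},"required":["claw","xyz","yaw"]}

```bash
mkdir -p pics
python3 - <<'E'
from workcell import r
import cv2,numpy as np
np.set_printoptions(precision=4,suppress=True)
s=r.read_state();print(s['time_s'],s['tool_pos'],s['orientation'],s['grip_width'])
a=r.grab_frame("scene");b=r.grab_frame("side")
for n,i in(("scene",a),("side",b)):
    cv2.imwrite(f"pics/{n}0.png",cv2.resize(i[:,:,::-1],(800,600),interpolation=cv2.INTER_CUBIC))
    p=r.camera_params(n);print(n,p['K'].tolist() if hasattr(p['K'],'tolist') else p['K'],np.array(p['R']),p['t'], -np.array(p['R']).T@np.array(p['t']))
E
```

```text
0.0 [ 0.1864 -0.6486  0.4038] [-3.1093 -0.4379  0.0005] 0.08543969116083845
scene [[422.2871906133404, 0.0, 261.073554819663], [0.0, 422.2871906133404, 193.4496050774522], [0.0, 0.0, 1.0]] [[-0.5499 -0.8352  0.0054]
 [-0.477   0.3087 -0.8229]
 [ 0.6857 -0.4551 -0.5681]] [0.2762 0.3132 1.0132] [-0.3935  0.5951  0.8318]
side [[498.6347472475253, 0.0, 253.12995253640958], [0.0, 498.6347472475253, 181.24269532318277], [0.0, 0.0, 1.0]] [[-0.9882 -0.1518  0.0205]
 [-0.0749  0.3623 -0.929 ]
 [ 0.1336 -0.9196 -0.3694]] [0.4718 0.1001 1.6831] [0.249  1.5831 0.7052]
```

View pics/scene0.png

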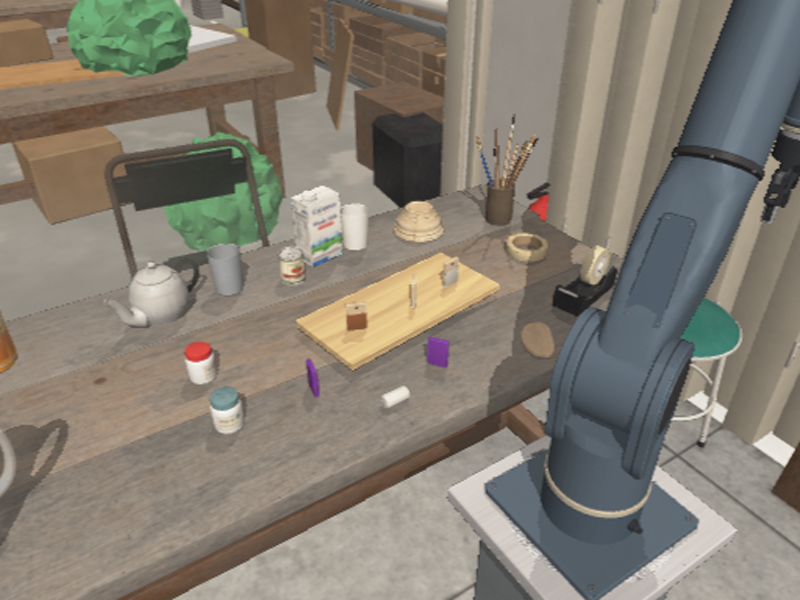

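View pics/side0.png

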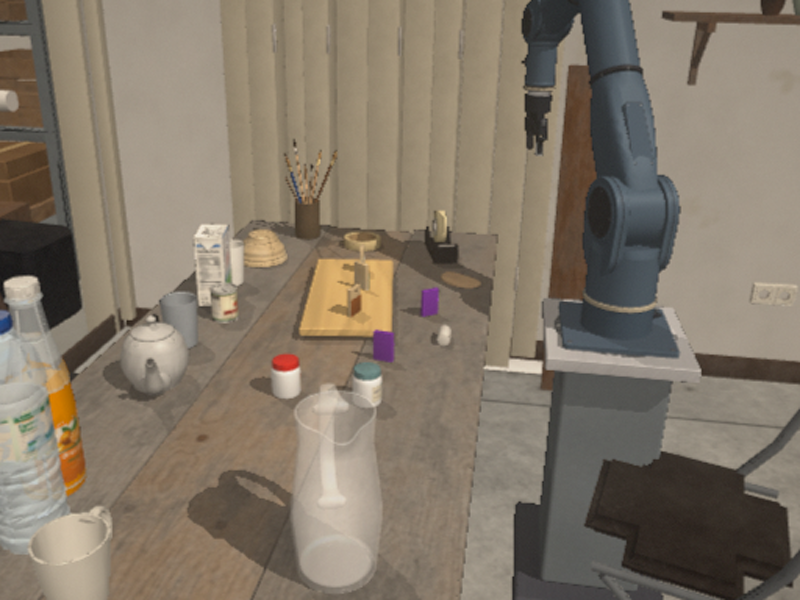

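Scene shows the board at about (298–498, 253–366), with brown at (356,316), one tile edge-on at (412,292) and a whitish one at (450,272). Two purple look-alikes stand at (313,377) and (438,352). The side view shows the same row. I'll enlarge both.

Run:
```python
import cv2
from workcell import r
a=r.grab_frame("scene")[155:240,185:325,::-1]
b=r.grab_frame("side")[155:220,185:260,::-1]
cv2.imwrite("pics/sc.png",cv2.resize(a,None,fx=5.7,fy=5.7,interpolation=cv2.INTER_CUBIC))
cv2.imwrite("pics/sd.png",cv2.resize(b,None,fx=9,fy=9,interpolation=cv2.INTER_CUBIC))
```

```text
(no output)
```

View pics/sc.png

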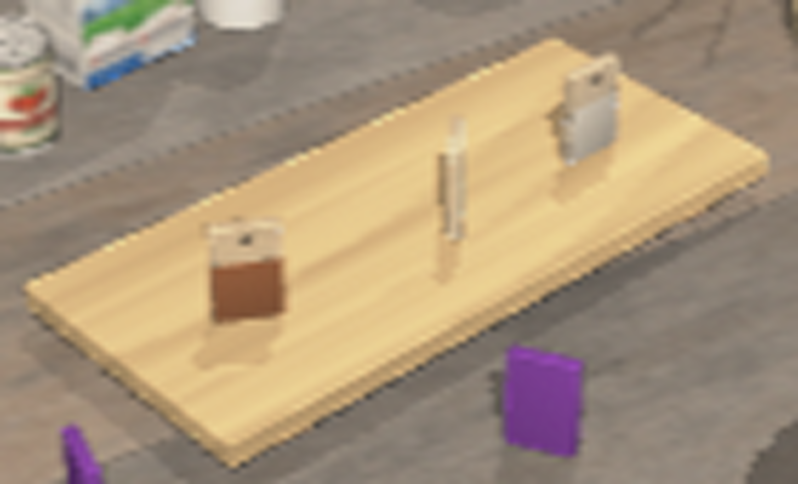

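View pics/sd.png

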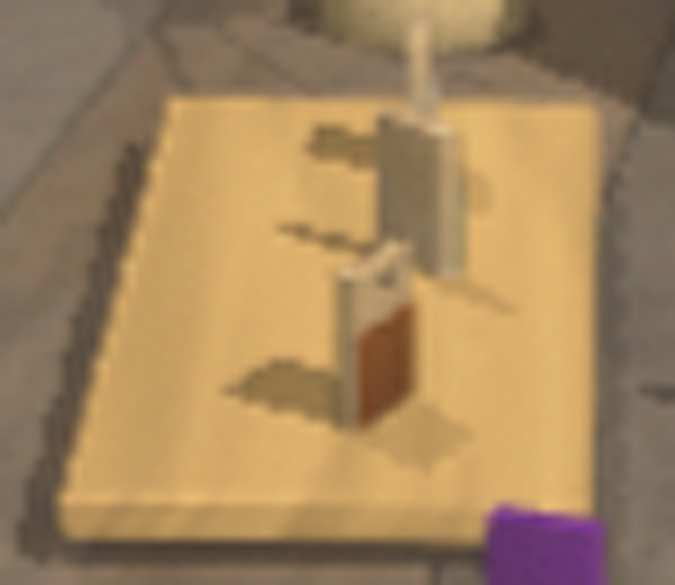

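Left to right in the crop: brown at (247,270), an edge-on beige tile at (453,190) that must be teal, with its glaze hidden and its back to the side camera, and white at (592,110). The purple ones are off the board. I'll triangulate and fit the poses.

```bash
cat > h.py <<'E'
import numpy as np,cv2
from scipy.optimize import least_squares
from workcell import r
np.set_printoptions(precision=4,suppress=True)
def P(n):
    p=r.camera_params(n);return np.array(p['K'])@np.c_[np.array(p['R']),np.array(p['t'])]
def pj(M,X):
    q=M@np.append(X,1);return q[:2]/q[2]
def tri(M1,a,M2,b):
    q=cv2.triangulatePoints(M1,M2,np.array(a,float).reshape(2,1),np.array(b,float).reshape(2,1)).ravel();return q[:3]/q[3]
def corner(p,k): # p=x,y (back centre),theta(normal dir); k=(side, front, top); side +1 = left as seen facing the front's outward normal
    n=np.array([np.cos(p[2]),np.sin(p[2])]);s=np.array([-n[1],n[0]])
    return np.append(np.array(p[:2])+.02*k[0]*s+.009*k[1]*n,.03+.062*k[2])
def fit(obs,p0):
    f=lambda p:np.concatenate([pj(M,corner(p,k))-uv for M,k,uv in obs])
    o=least_squares(f,p0,x_scale=[.01,.01,.1]);return o.x,f(o.x).reshape(-1,2)
E
cat > m1.py <<'E'
from h import *
S=P("scene");D=P("side")
sc=lambda x,y:np.array([185+(x+.5)/5.7-.5,155+(y+.5)/5.7-.5])
sd=lambda x,y:np.array([185+(x+.5)/9-.5,155+(y+.5)/9-.5])
# board corners top
for a,b in(((28,290),(65,505)),((232,447),(590,508)),((768,157),(598,100)),((553,40),(170,98))): print("board",tri(S,sc(*a),D,sd(*b)))
print("brown tri",tri(S,sc(212,233),D,sd(358,283)),tri(S,sc(285,316),D,sd(412,400)),tri(S,sc(215,322),D,sd(358,428)))
# side -1 = larger y side for normal ~ -x
br=[(S,(-1,1,1),sc(212,233)),(S,(1,1,1),sc(283,230)),(S,(-1,1,0),sc(215,322)),(S,(1,1,0),sc(285,316)),
 (D,(-1,1,1),sd(358,283)),(D,(-1,1,0),sd(358,428)),(D,(1,1,0),sd(412,400)),(D,(-1,0,0),sd(340,424)),(D,(-1,0,1),sd(340,275))]
print(fit(br,[.65,.13,2.8]))
te=[(S,(-1,0,0),sc(444,235)),(S,(-1,1,0),sc(462,241)),
 (D,(1,0,1),sd(440,128)),(D,(1,0,0),sd(440,278)),(D,(-1,0,1),sd(380,116))]
te=[(M,(-k[0],k[1],k[2]) if M is D else k,uv) for M,k,uv in te]
print(fit(te,[.65,0,4.2]))
te=[(M,(-k[0],k[1],k[2]),uv) for M,k,uv in te]
print(fit(te,[.65,0,4.2]))
E
python3 m1.py
```

```text
board [0.649  0.18   0.0245]
board [0.4644 0.1517 0.0268]
board [ 0.5256 -0.2584  0.0297]
board [ 0.7131 -0.2312  0.0272]
brown tri [0.558  0.1082 0.089 ] [0.5446 0.0727 0.0281] [0.5573 0.1099 0.0315]
(array([0.5577, 0.0887, 2.7558]), array([[-0.5384, -0.0693],
       [-0.0408, -0.938 ],
       [-0.1146,  0.493 ],
       [ 0.2118,  0.1081],
       [ 0.0779, -0.7535],
       [ 0.0928,  0.5426],
       [ 0.7378, -0.4138],
       [-0.17  ,  0.3721],
       [-0.2167, -0.4429]]))
(array([ 0.5714, -0.0549,  4.0088]), array([[ 0.2822,  0.7382],
       [-0.1716, -0.1132],
       [ 0.0241,  0.5255],
       [-0.0783,  0.1036],
       [-0.3059, -1.204 ]]))
(array([ 0.5681, -0.0334,  2.5886]), array([[ 2.1763, -0.2703],
       [-0.8828,  0.2368],
       [ 0.0751, -0.3184],
       [-0.0275, -0.8021],
       [-1.0028,  3.8866]]))
```

Call:
play_rows([
  [4.2,-4.4,0],
  [4.2,-4.4,0],
  [4.2,-4.4,0],
  [4.2,-4.4,0],
  [4.2,-4.4,0],
  [4.2,-4.4,0],
  [4.2,-4.4,0],
  [4.2,-4.4,0],
  [4.2,-4.4,0],
  [4.2,-4.4,0],
], claw=[0,0,0,0,0,0,0,0,0,0], yaw=[0,0,0,0,0,0,0,0,0,0])

```text
time_s: 1.45
tool_pos: [0.4691, -0.1081, 0.4049]
orientation: [3.111, 0.438, 0.001]
force: [0.9, -0.5, 0.7]
grip_width: 0.0001
grasp_force: 0.0
```

Call:
play_rows([
  [0,0,0],
  [0,0,0],
  [0,0,0],
  [0,0,0],
], claw=[0,0,0,0], yaw=[-8.4,-8.4,-8.4,-8.4])

```text
time_s: 1.95
tool_pos: [0.4685, -0.1098, 0.4046]
orientation: [-2.848, -1.326, 0.0]
force: [0.3, 0.1, 0.6]
grip_width: 0.0002
grasp_force: 0.0
```

Run:
```python
from h import *
s=r.read_state();print(s['time_s'],s['tool_pos'],s['orientation'],s['grip_width'],s['force'])
np.save("M1.npy",P("wrist"));i=r.grab_frame("wrist")
cv2.imwrite("pics/w1.png",cv2.resize(i[:,:,::-1],(800,600),interpolation=cv2.INTER_CUBIC))
M=np.load("M1.npy")
for p in([.5577,.0887,2.7558],[.5714,-.0549,4.0088]):
    print([(pj(M,corner(p,(a,b,c)))*1.5625).round() for a in(-1,1) for b in(0,1) for c in(0,1)])
```

```text
1.95 [ 0.4685 -0.1098  0.4046] [-2.8481 -1.3257  0.0003] 0.00020085042205374065 [0.344  0.0627 0.5558]
[array([ 289., -127.]), array([ 259., -200.]), array([ 275., -122.]), array([ 241., -193.]), array([313., -53.]), array([ 291., -103.]), array([299., -47.]), array([273., -97.])]
[array([436.,  92.]), array([444.,  79.]), array([436., 106.]), array([444.,  97.]), array([497.,  92.]), array([519.,  79.]), array([496., 107.]), array([518.,  97.])]
```

View pics/w1.png

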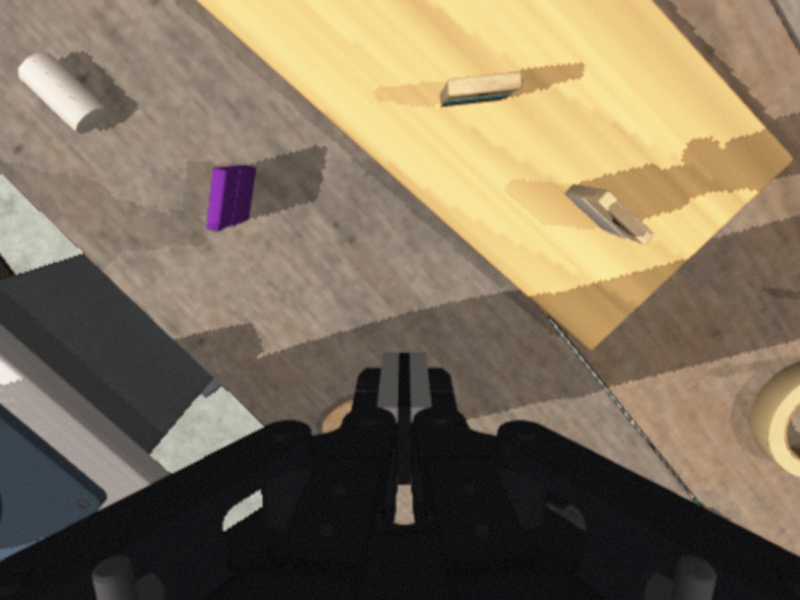

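The wrist view confirms the middle tile is teal: a teal strip shows under its front edge at (475,100), and the top face spans (447,80)–(520,90). White is at (610,215). I'll refit teal with these points.

```bash
cat >> m1.py <<'E'
print("refit")
W=np.load("M1.npy");w=lambda x,y:np.array([x,y])/1.5625
te=[(S,(-1,0,0),sc(444,235)),(S,(-1,1,0),sc(462,241)),
 (D,(-1,0,1),sd(440,128)),(D,(-1,0,0),sd(440,278)),(D,(1,0,1),sd(380,116))]
we=[(W,(-1,0,1),w(447,80)),(W,(1,0,1),w(522,72)),(W,(-1,1,1),w(443,98)),(W,(1,1,1),w(520,90)),(W,(-1,1,0),w(441,106))]
for o in(te+we,we):
    p,e=fit(o,[.57,-.055,4.0]);print(p,np.degrees(p[2]),e.round(1).tolist())
print("top height",tri(D,sd(440,128),W,w(447,80)), tri(D,sd(380,116),W,w(522,72)))
s=r.read_state();from scipy.spatial.transform import Rotation as Ro
R=Ro.from_rotvec(s['orientation']).as_matrix();p,e=fit(te+we,[.57,-.055,4.0])
n=np.array([np.cos(p[2]),np.sin(p[2])]);f=p[:2]+.009*n
print("front centre in tool cm",100*R.T@(np.append(f,.085)-s['tool_pos']),"push dir in tool",R.T@np.append(-n,0))
E
python3 m1.py | sed -n '/refit/,$p'
```

```text
refit
[ 0.5729 -0.0543  4.0999] 234.90573571561853 [[0.4, 0.6], [-0.0, -0.4], [-0.1, 0.4], [-0.2, 0.0], [-1.1, -1.1], [-0.9, -0.4], [-0.9, 0.2], [2.3, -0.5], [0.6, 0.3], [-1.6, 0.6]]
[ 0.573  -0.0543  4.1011] 234.9750847219764 [[-0.9, -0.4], [-0.9, 0.2], [2.4, -0.5], [0.6, 0.2], [-1.5, 0.6]]
top height [ 0.5566 -0.0436  0.0933] [ 0.587  -0.0664  0.0884]
front centre in tool cm [10.0564  4.5615 31.9609] push dir in tool [ 0.9968 -0.0802 -0.0002]
```

Call:
play_rows([
  [0,0,0],
  [2.6,2.7,0],
  [2.6,2.7,0],
  [0,0,5],
  [0,0,5],
  [0,0,5.2],
  [0,0,0],
], claw=[0,0,0,0,0,0,0], yaw=[-5,0,0,0,0,0,0])

```text
time_s: 2.88
tool_pos: [0.5414, -0.0986, 0.2498]
orientation: [-2.789, -1.438, 0.009]
force: [-0.3, -0.1, 0.5]
grip_width: 0.0002
grasp_force: 0.0
```

Call:
play_rows([
  [0.8,0,0],
  [0.8,0,0],
  [0.5,0,0],
  [0.5,0,0],
  [0.4,0,0],
  [0.4,0,0],
  [0.4,0,0],
  [0.4,0,0],
  [0.4,0,0],
  [0,0,0],
], claw=[0,0,0,0,0,0,0,0,0,0], yaw=[0,0,0,0,0,0,0,0,0,0])

```text
time_s: 4.12
tool_pos: [0.5695, -0.0608, 0.2527]
orientation: [-2.791, -1.442, -0.0]
force: [0.1, -0.3, -0.2]
grip_width: 0.0002
grasp_force: 0.0
```

Run:
```python
from h import *
s=r.read_state();print(s['time_s'],s['tool_pos'],s['orientation'],s['force'])
a=r.grab_frame("scene")[150:245,180:330,::-1];b=r.grab_frame("side")[150:220,180:260,::-1]
f=lambda i,k:cv2.resize(i,None,fx=k,fy=k,interpolation=cv2.INTER_CUBIC)
a=f(a,2.9);b=f(b,4.3);H=max(a.shape[0],b.shape[0])
p=lambda i:cv2.copyMakeBorder(i,0,H-i.shape[0],0,0,cv2.BORDER_CONSTANT)
cv2.imwrite("pics/c2.png",np.hstack([p(a),p(b)]))
```

```text
4.125 [ 0.5695 -0.0608  0.2527] [-2.7908 -1.4423 -0.0003] [ 0.1062 -0.3386 -0.245 ]
```

View pics/c2.png

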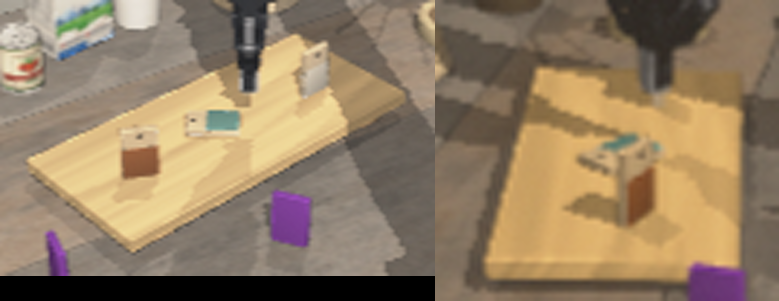

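Teal at (213,122) lies flat with its glaze up; brown at (140,150) and white at (315,70) still stand. On to brown.

Call:
play_rows([
  [-0.5,0,-5],
  [0,0,-6],
  [3.6,-4.8,0],
  [3.6,-4.8,0],
  [3.7,-4.8,0],
  [0,0,0],
], claw=[0,0,0,0,0,0], yaw=[0,0,0,0,0,0])

```text
time_s: 4.97
tool_pos: [0.5105, 0.1119, 0.3631]
orientation: [-2.784, -1.452, -0.002]
force: [0.7, -0.8, 0.5]
grip_width: -0.0003
grasp_force: 0.0
```

Call:
play_rows([
  [0,0,0],
  [0,0,0],
  [0,0,0],
  [0,0,0],
  [0,0,0],
  [0,0,0],
  [0,0,0],
  [0,0,0],
  [0,0,0],
], claw=[0,0,0,0,0,0,0,0,0], yaw=[9.6,9.6,9.6,9.6,9.6,9.6,9.6,9.6,0])

```text
time_s: 6.1
tool_pos: [0.5122, 0.1063, 0.3627]
orientation: [3.082, -0.603, 0.0]
force: [0.0, -0.5, -0.3]
grip_width: -0.0002
grasp_force: 0.0
```

Run:
```python
from h import *
from scipy.spatial.transform import Rotation as Ro
s=r.read_state();R=Ro.from_rotvec(s['orientation']).as_matrix();t=np.array(s['tool_pos'])
n=np.array([np.cos(2.7558),np.sin(2.7558)])
print(s['time_s'],t,np.degrees(np.arctan2(R[1,0],R[0,0])),100*R.T@(np.append([.5577,.0887]+.009*n,.253)-t))
M=P("wrist");i=r.grab_frame("wrist");np.save("M2.npy",M)
print([(pj(M,corner([.5577,.0887,2.7558],(a,b,1)))*1.5625).round() for a in(-1,1) for b in(0,1)])
cv2.imwrite("pics/w2.png",cv2.resize(i[:,:,::-1],(800,600),interpolation=cv2.INTER_CUBIC))
```

```text
6.1 [0.5122 0.1063 0.3627] -22.15431937357074 [ 3.9743 -0.0946 10.9676]
[array([361., 201.]), array([362., 220.]), array([444., 201.]), array([443., 220.])]
```

View pics/w2.png

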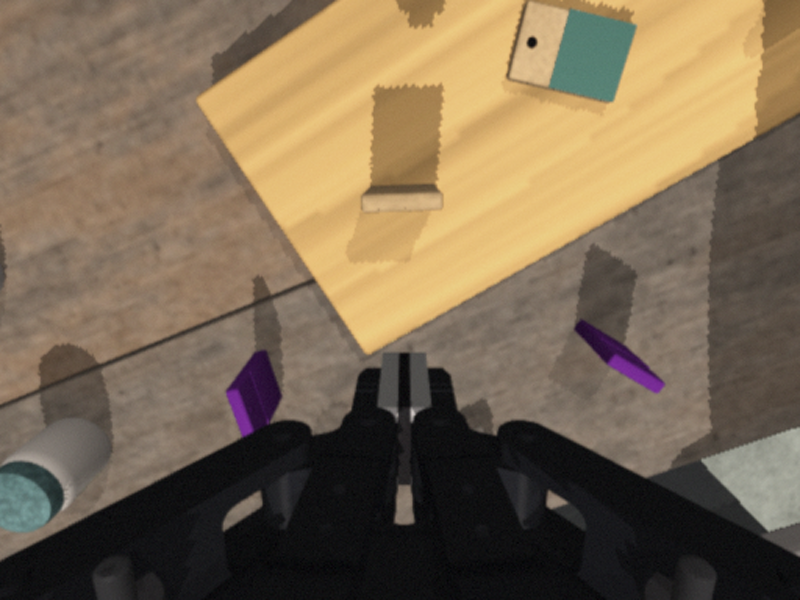

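Teal lies glaze up at (570,50). Brown stands square to the tool with its top at (402,202), about 4 mm farther than fitted. Its front centre is straight ahead.

Call:
play_rows([
  [0,0,4],
  [0,0,4],
  [0,0,3],
  [0,0,0],
], claw=[0,0,0,0], yaw=[0,0,0,0])

```text
time_s: 6.65
tool_pos: [0.5115, 0.1064, 0.2511]
orientation: [3.082, -0.6, -0.006]
force: [-0.1, -0.1, 0.5]
grip_width: 0.0
grasp_force: 0.0
```

Call:
play_rows([
  [0.9,0,0],
  [0.9,0,0],
  [0.6,0,0],
  [0.5,0,0],
  [0.4,0,0],
  [0.4,0,0],
  [0.4,0,0],
  [0.4,0,0],
  [0.4,0,0],
  [0,0,0],
], claw=[0,0,0,0,0,0,0,0,0,0], yaw=[0,0,0,0,0,0,0,0,0,0])

```text
time_s: 7.9
tool_pos: [0.5577, 0.0883, 0.2527]
orientation: [-3.083, 0.604, -0.0]
force: [-0.6, 0.3, -0.2]
grip_width: 0.0001
grasp_force: 0.0
```

Call:
play_rows([
  [-1,0,0],
  [-1,0,-5],
  [-1,0,-5],
  [-2,0,-5],
  [0,0,0],
  [0,0,0],
], claw=[0,0,0,0,0,0], yaw=[0,0,0,0,0,0])

```text
time_s: 8.65
tool_pos: [0.5105, 0.1075, 0.4024]
orientation: [3.083, -0.603, -0.0]
force: [0.3, 0.1, 0.3]
grip_width: 0.0001
grasp_force: 0.0
```

Run:
```python
from h import *
s=r.read_state();print(s['time_s'],s['tool_pos'],s['force'])
w=r.grab_frame("wrist")[:,:,::-1];a=r.grab_frame("scene")[150:278,170:330,::-1]
a=cv2.resize(a,(400,320),interpolation=cv2.INTER_CUBIC);w=cv2.resize(w,(400,300))
cv2.imwrite("pics/c3.png",np.hstack([a[:300],w]))
```

```text
8.65 [0.5105 0.1075 0.4024] [0.3468 0.1069 0.2567]
```

View pics/c3.png

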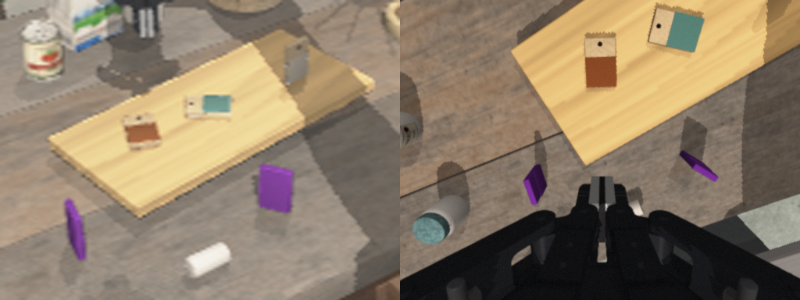

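Both tiles lie flat with their glaze up: brown at (142,132) and teal at (208,105). White still stands at (297,62), the purple ones are untouched, and the arm is clear.

```bash
python3 -c "
from workcell import r
print(r.hand_in())"
```

```text
the job is handed in; nothing more can be done
None
```

The teal and brown tiles lie flat on the board with their glazed faces up, the white tile still stands, nothing else I could see was disturbed, and the job was handed in at about 9 s of the 38 s allowed.

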